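# Put the washed moulds and scraper away

### The arm

A 6-joint arm with a two-finger parallel gripper is mounted at the origin on the work surface. World frame = base frame: x ahead of the robot, y to its left, z up, the work surface at z = 0. Lengths are in m, angles in rad, forces in N, time in s.
With the tool pointing down it reaches from about 0.35 to 0.975 m from the base axis. Payload 4.9 kg.
Tool frame: the origin (TCP) lies at the very end of the fingers, on their centre line; the grasp point (between the pads) lies 19 mm behind it (ctrl.tcp_to_grasp is the z of the grasp point in the tool frame, in m); z points along the fingers, y is the line along which they close (so a half turn about z gives the same grasp; the last joint's range is limited). The gripper opens to 85 mm and grips with 20 to 120 N. Pads are 22 mm wide; open, the fingers measure 114 mm over their backs; the gripper's body (76 mm by 85 mm) begins 54 mm behind the grasp point. The pads swing forward as they close: fully open they stand 13 mm farther back than shut.
Start: joints at [1.151, 0.053, 1.613, -0, 1.476, -0.119], TCP at [0.185, 0.597, 0.231] pointing down, gripper open.
Joint ranges: [-3.01, 3.01], [-1.01, 2.22], [0.06, 2.58], [-1.02, 4.17], [0.09, 2.62], [-3.14, 3.14]. Speed limits (rad/s): [2.57, 2.57, 3.14, 3.14, 3.14, 3.14].

### API

Orientations are given as a rotation vector (axis times angle).
In Python, from station import ctrl, eyes, job, nets gives the robot as it stands. The module is installed in compiled form; this text tells all that it offers.
- The arm moves only by the tool jog_arm, never from a script. Its argument "commands" is one flat list of numbers, 7 for each row, row after row: the shift along the tool's x, y, z each as a share of 0.06 m, from -1 to 1, then the turn, a rotation vector about the tool's x, y, z each as a share of 0.1 rad, from -1 to 1, then the finger opening in mm, from 0 to 85.4. In form: [x, y, z, ax, ay, az, grip, x, y, z, ax, ay, az, grip, ...]. A call has 1 to 20 rows; each row shifts and turns the commanded pose from where the row before left it, along the tool's axes as they then stand; what a row does not reach is not made up. A row lasts 1/8 s, in which the tool goes at most 62.5 mm and 10.7 degrees, less where a joint would pass 70% of its speed; a pose out of reach is approached as far as the arm can. A call with a number of a shift or a turn outside -1 to 1 is refused whole. A call with a gripper value outside its range is refused whole. The fingers move at their own pace and stop on an object; "newtons" is the grip in N (left out, the last holds). Time passes only in rows, so rows that do not move let the fingers close. It gives the time, the measured TCP pose, the force, the opening and the grip force at its end, in the units of the state.
- ctrl.get_obs(): the state, without advancing time (a new reading comes with each control period).
- eyes.get_image(name): name is "side" or "top" or "wrist"; returns a dict with "image" (480x640x3 uint8, red, green, blue), "z_map" (480x640 float32, m along the optical axis (not along the pixel's ray), 0 where there is no reading), "K" (3x3 intrinsics, pixels), "cam_to_world" (4x4, takes a point from camera to world coordinates). Camera axes: x right, y up, looking along -z (the intrinsics and any distortion apply to the point x, -y, -z); pixel columns grow to the right and rows downward; lengths in m; the calibration is good to about 2 mm. The wrist camera is an equidistant fisheye: a pixel r from the principal point sees the ray r / f radians off the axis. A picture is of the moment at which its call begins.
- job.finish_job(): hands the job in; it is judged then, once.
Trained networks look in the newest picture that a camera, given by its name, has taken for a name from the list of things; names that differ only in an ending like _2 or _b are one class to them, and where a whole thing is asked for, a point or a joint stands for the part that bears it (a point fixed in the world has none). Each returns a list of dicts, best first, with "p" (0 to 1); they miss things now and then, are a little off and sometimes report something else, mostly with a low value. They report only what shows in the picture. A call takes as long as a camera call. They do not tell look-alikes from the thing itself.
- nets.silhouettes(camera, name): "mask" (480x640 bool, what is visible of it) and "bbox" ([left, top, right, bottom] in pixels, round what is visible of it).
The state is a dict: "t": time; "q": joint angles; "dq": joint speeds; "effort": joint torques, N m; "tool_pos": TCP position; "tool_rot": TCP orientation; "contact_force": force on the tool from outside, world axes, zero at the start; "wrist_torque": the same for the moment, N m; "opening": finger opening in m; "grip_force": force on a finger pad.
Only numpy, scipy, OpenCV 4.12 (cv2) and the standard library are available. Lean on these libraries where they do the work, as an engineer would, in place of code of your own. Each camera call takes 0.05 s, during which the arm holds its last target. There are 200 camera calls.

### The job

Put the washed things away: take the bench scraper out of the wash crate and slide its blade fully home into the slot of the wooden holder, and pick the round closed-bottom moulds, however many there are, out of the crate and nest them upright inside one another in size order, each resting on the floor of the next larger one, with the largest standing flat on the sheet pan. Leave the cutters, nozzles and wooden rod in the crate, and do not disturb the jar and the packed cakes.

Things in the scene. Friction and masses are not known exactly. Their poses are not given: they have to be found in the camera images.
- mould1: largest mould of a graded set: plain round open-topped steel cup with a closed bottom, slightly tapered, 70 mm across the rim, 64 mm across the foot, 38 mm tall, wall 2 mm, bottom 3 mm thick. Stands upright in the crate. Origin: centre of its underside, z up its axis.
- mould2: second largest mould of a graded set: plain round open-topped steel cup with a closed bottom, slightly tapered, 61 mm across the rim, 55 mm across the foot, 46 mm tall, wall 2 mm, bottom 3 mm thick. Stands upright in the crate. Origin: centre of its underside, z up its axis. Nested floor on floor in the next larger mould, its rim stands 11 mm above that mould's rim. May be absent (then None).
- mould3: middle mould of a graded set: plain round open-topped steel cup with a closed bottom, slightly tapered, 52 mm across the rim, 46 mm across the foot, 54 mm tall, wall 2 mm, bottom 3 mm thick. Stands upright in the crate. Origin: centre of its underside, z up its axis. Nested floor on floor in the next larger mould, its rim stands 11 mm above that mould's rim. May be absent (then None).
- mould4: second smallest mould of a graded set: plain round open-topped steel cup with a closed bottom, slightly tapered, 43 mm across the rim, 37 mm across the foot, 62 mm tall, wall 2 mm, bottom 3 mm thick. Stands upright in the crate. Origin: centre of its underside, z up its axis. Nested floor on floor in the next larger mould, its rim stands 11 mm above that mould's rim. May be absent (then None).
- mould5: smallest mould of a graded set: plain round open-topped steel cup with a closed bottom, slightly tapered, 34 mm across the rim, 28 mm across the foot, 70 mm tall, wall 2 mm, bottom 3 mm thick. Stands upright in the crate. Origin: centre of its underside, z up its axis. Nested floor on floor in the next larger mould, its rim stands 11 mm above that mould's rim. May be absent (then None).
- scraper: bench scraper: steel blade 5 mm thick (its x), 80 mm wide (its y), 62 mm tall, with a dark wooden grip bar on top, 18 mm thick (x), 90 mm long (y), from 58 to 82 mm up. Stands blade down in the crate's narrow bay. Origin: middle of the blade's lower edge; z up to the grip.
- holder: fixed wooden block 44 mm (x) by 120 mm (y) by 50 mm tall beside the sheet pan, with one blind slot from the top, 10 mm wide (x), 86 mm long (y), 38 mm deep, for the scraper's blade. Origin: centre of its underside, straight below the slot's middle; z up. Either way round fits.
- pan: fixed aluminium sheet pan 165 mm (x) by 240 mm (y), rim 18 mm tall, floor 4 mm thick. Origin: centre of its underside; z up.
- crate: fixed white plastic wash crate 290 mm (x) by 280 mm (y), 42 mm tall, wall and floor 5 mm thick; along its inner -x side a 4 mm partition (same height as the wall, centred at x -128 mm) leaves a bay 10 mm wide for the scraper. Origin: centre of its underside; z up.
- cutter1: pastry cutter in the crate: low steel ring, open at both ends, 42 mm across, 22 mm tall. Not a mould; stays in the crate. Origin: centre of its underside.
- cutter2: pastry cutter in the crate: low steel ring, open at both ends, 32 mm across, 22 mm tall. Not a mould; stays in the crate. Origin: centre of its underside.
- cutter3: pastry cutter in the crate: low steel ring, open at both ends, 28 mm across, 22 mm tall. Not a mould; stays in the crate. Origin: centre of its underside.
- nozzle1: piping nozzle in the crate: solid-looking steel cone 20 mm across the foot, 24 mm tall. Stays in the crate. Origin: centre of its foot.
- nozzle2: piping nozzle in the crate: solid-looking steel cone 20 mm across the foot, 24 mm tall. Stays in the crate. Origin: centre of its foot.
- nozzle3: piping nozzle in the crate: solid-looking steel cone 20 mm across the foot, 24 mm tall. Stays in the crate. Origin: centre of its foot.
- pin: small wooden rod in the crate, 16 mm thick, 50 mm long. Stays in the crate. Origin: its underside as built; lies along its x.
- jar: closed jar, 68 mm across, 100 mm tall, beyond the work; leave it alone. Origin: centre of its underside.
- cake1: packed cake in a square tub 88 by 88 mm, 45 mm tall, beyond the work; leave it alone. Origin: centre of its underside.
- cake2: packed cake in a square tub 88 by 88 mm, 45 mm tall, beyond the work; leave it alone. Origin: centre of its underside.
Not all that is in view belongs to the job. Several things have the shape of the holder; the one meant has the colours described above.

How it is judged:
At the end, for the whole second after the job is handed in: Largest mould upright on the pan floor; all other moulds present upright inside every larger one, floor on floor (3 mm); blade in the slot, at most 4 mm short of home, within 6 mm of centre; cutters, nozzles and rod still in the crate; all at rest (x of mould1 in the frame of pan between -0.056 and 0.056 m and y of mould1 in the frame of pan between -0.094 and 0.094 m and z of mould1 in the frame of pan between 0 and 0.008 m and angle between each of mould1, mould2, mould3, mould4, mould5's own z axis and vertical below 0.12 rad and linear speed of each of mould1, mould2, mould3, mould4, mould5, scraper below 0.02 m/s and horizontal distance between mould2 and mould1 below 0.0065 m and z of mould2 in the frame of mould1 between 0.0015 and 0.006 m and horizontal distance between mould3 and mould1 below 0.011 m and z of mould3 in the frame of mould1 between 0.0015 and 0.009 m and horizontal distance between mould3 and mould2 below 0.0065 m and z of mould3 in the frame of mould2 between 0.0015 and 0.006 m and horizontal distance between mould4 and mould1 below 0.0155 m and z of mould4 in the frame of mould1 between 0.0015 and 0.012 m and horizontal distance between mould4 and mould2 below 0.011 m and z of mould4 in the frame of mould2 between 0.0015 and 0.009 m and horizontal distance between mould4 and mould3 below 0.0065 m and z of mould4 in the frame of mould3 between 0.0015 and 0.006 m and horizontal distance between mould5 and mould1 below 0.02 m and z of mould5 in the frame of mould1 between 0.0015 and 0.015 m and horizontal distance between mould5 and mould2 below 0.0155 m and z of mould5 in the frame of mould2 between 0.0015 and 0.012 m and horizontal distance between mould5 and mould3 below 0.011 m and z of mould5 in the frame of mould3 between 0.0015 and 0.009 m and horizontal distance between mould5 and mould4 below 0.0065 m and z of mould5 in the frame of mould4 between 0.0015 and 0.006 m and x of scraper in the frame of holder between -0.006 and 0.006 m and y of scraper in the frame of holder between -0.006 and 0.006 m and z of scraper in the frame of holder below 0.016 m and angle between scraper's own z axis and vertical below 0.2 rad and angle between the y axis of scraper and the y axis of holder, either way round below 0.15 rad and x of cutter1 in the frame of crate between -0.14 and 0.14 m and y of cutter1 in the frame of crate between -0.135 and 0.135 m and height (world z) of each of cutter1, cutter2, cutter3, nozzle1, nozzle2, nozzle3, pin below 0.05 m and x of cutter2 in the frame of crate between -0.14 and 0.14 m and y of cutter2 in the frame of crate between -0.135 and 0.135 m and x of cutter3 in the frame of crate between -0.14 and 0.14 m and y of cutter3 in the frame of crate between -0.135 and 0.135 m and x of nozzle1 in the frame of crate between -0.14 and 0.14 m and y of nozzle1 in the frame of crate between -0.135 and 0.135 m and x of nozzle2 in the frame of crate between -0.14 and 0.14 m and y of nozzle2 in the frame of crate between -0.135 and 0.135 m and x of nozzle3 in the frame of crate between -0.14 and 0.14 m and y of nozzle3 in the frame of crate between -0.135 and 0.135 m and x of pin in the frame of crate between -0.14 and 0.14 m and y of pin in the frame of crate between -0.135 and 0.135 m); the robot touches nothing.
It fails at once if a bystander (jar or packed cake) is pushed more than 3 cm or tipped (distance of any of jar, cake1, cake2 from where it was at the start of the episode above 0.03 m or angle between any of jar, cake1, cake2's own z axis and vertical above 0.4 rad).
Of mould2, mould3, mould4, mould5 only 2 to 4 are there at a start; the rules pass over those that are not, and their reading is None.
At some moment in a run one of mould1, mould2, mould3 may be knocked a few centimetres aside while the robot is not near it.
It also fails if it takes over 210 s, if anything falls off the work surface, if the arm or the gripper's body presses on something with over 40 N, if the wrist force passes 120 N, or if a joint passes its speed limit or range.

## Working session

There is one attempt and no reset: what is moved stays moved. The work goes in short steps, Python scripts to look and compute and a tool call to move; the robot and the scene stay as the last step left them, time stands still between calls to the robot, and variables do not carry over. Pictures are saved under pics/ and viewed, at most 14 in all, crops included, and the job is handed in when it is done.

Besides the shell and the picture viewer there is one more tool, called as name(argument=value, ...), one argument or row to a line, values as JSON. jog_arm: Moves the arm, as the interface text tells. Shift numbers are shares of 0.06 m and turn numbers shares of 0.1 rad, none past 1 either way. Its arguments: {"type":"object","properties":{"commands":{"type":"array","items":{"type":"number"}},"newtons":{"type":"number"}},"required":["commands"]}

```bash
mkdir -p pics; cat > h.py <<'E'
import numpy as np, cv2
from station import ctrl, eyes, job, nets
from scipy.spatial.transform import Rotation as R
def grab(n,save=None):
    d=eyes.get_image(n)
    if save: cv2.imwrite('pics/'+save,cv2.cvtColor(d['image'],cv2.COLOR_RGB2BGR))
    return d
def cloud(d):  # pinhole cams
    z=d['z_map'];K=d['K'];v,u=np.mgrid[:480,:640]
    x=(u-K[0,2])/K[0,0]*z;y=(v-K[1,2])/K[1,1]*z
    P=np.stack([x,-y,-z],-1)@d['cam_to_world'][:3,:3].T+d['cam_to_world'][:3,3]
    P[z==0]=np.nan
    return P
E
python3 - <<'E'
from h import *
a=grab('top','top0.png');b=grab('side','side0.png')
for n,d in(('top',a),('side',b)):
    print(n,d['K'].round(1).tolist(),d['cam_to_world'].round(3).tolist())
o=ctrl.get_obs();print(o['tool_pos'],o['tool_rot'],o['t'],ctrl.tcp_to_grasp)
E
```

```text
top [[449.4, 0.0, 313.4], [0.0, 449.4, 241.9], [0.0, 0.0, 1.0]] [[0.023, 0.984, -0.174, 0.392], [-1.0, 0.024, 0.007, 0.075], [0.011, 0.174, 0.985, 1.054], [0.0, 0.0, 0.0, 1.0]]
side [[451.6, 0.0, 315.4], [0.0, 451.6, 238.9], [0.0, 0.0, 1.0]] [[0.984, 0.135, -0.112, 0.462], [-0.175, 0.701, -0.691, -0.58], [-0.015, 0.7, 0.714, 0.722], [0.0, 0.0, 0.0, 1.0]]
[0.18492745 0.59640458 0.23013753] [-4.70616029e-01 -3.10562583e+00  2.95370773e-03] 0.1 -0.0187
```

View pics/top0.png

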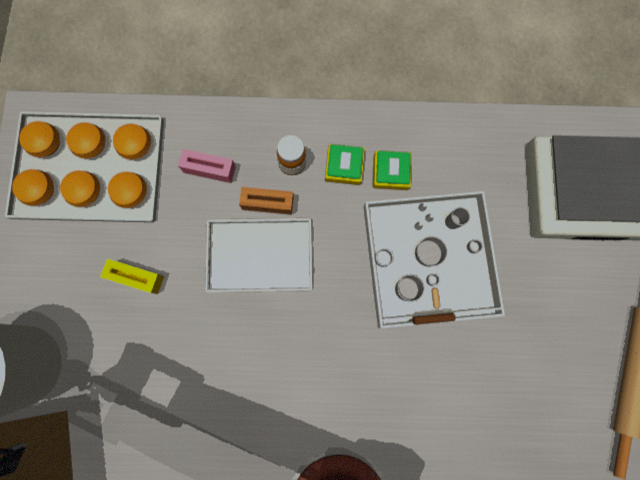

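View pics/side0.png

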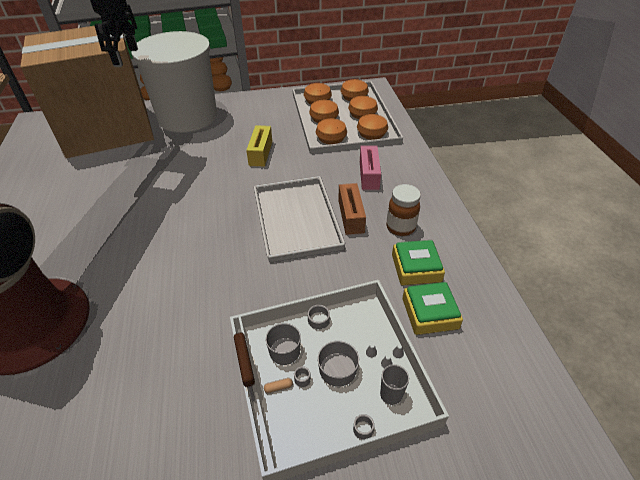

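Top view: three closed moulds at about (429,252), (408,288) and (457,217), and the scraper at (434,318). The three holder-shaped blocks are pink (207,165), yellow (131,276) and orange-brown (267,200). The brown one fits because it is wood-coloured and beside the pan. I'll confirm it in a crop and measure.

```bash
cat > m.py <<'E'
from h import *
from scipy.optimize import least_squares
def circ(P):
    f=lambda p:np.hypot(P[:,0]-p[0],P[:,1]-p[1])-p[2]
    r=least_squares(f,[*P[:,:2].mean(0),.03],loss='soft_l1',f_scale=.001)
    return r.x
def moulds(cams=('top','side'),names=('mould1',),save=None):
    for c in cams:
        d=grab(c);P=cloud(d);D=[]
        for n in names: D+=[(x['p'],n,x) for x in nets.silhouettes(c,n)]
        for p,n,x in D:
            if p<.3: continue
            m=cv2.dilate(x['mask'].astype('uint8'),np.ones((3,3)))>0
            Q=P[m&np.isfinite(P[...,2])]
            if len(Q)<20: continue
            h=np.percentile(Q[:,2],97); q=Q[(Q[:,2]>h-.006)&(Q[:,2]<h+.006)]
            print(c,n,round(p,2),x['bbox'],'top',h.round(4),'circ',circ(q).round(4),len(q))
E
python3 - <<'E'
from m import *
moulds(names=['mould1','mould2','mould3','mould4','mould5'])
d=grab('side');im=cv2.cvtColor(d['image'],4)
for c in('top','side'):
    d=grab(c);P=cloud(d)
    if c=='top': cv2.imwrite('pics/c.png',cv2.cvtColor(cv2.resize(d['image'][140:310,90:330],None,fx=3.2,fy=3.2),4))
    for n in('scraper','holder','pan','crate','jar','cake1'):
        for x in nets.silhouettes(c,n)[:4]:
            if x['p']<.3: continue
            m=x['mask']&np.isfinite(P[...,2]);Q=P[m];h=np.percentile(Q[:,2],95);q=Q[Q[:,2]>h-.008]
            r=cv2.minAreaRect((q[:,:2]*1000).astype('float32'))
            print(c,n,round(x['p'],2),x['bbox'],h.round(4),np.round(r[0],1),np.round(r[1],1),round(r[2],1))
E
```

```text
top mould1 0.69 [446.5, 206.8, 468.3, 229.5] top 0.0676 circ [ 0.6356 -0.2629  0.02  ] 71
top mould1 0.65 [397.8, 274.1, 423.9, 301.1] top 0.052 circ [ 0.4722 -0.1508  0.0291] 93
top mould1 0.64 [410.7, 236.4, 445.0, 266.5] top 0.0436 circ [ 0.5582 -0.2028  0.0335] 112
top mould2 0.69 [446.5, 206.8, 468.3, 229.5] top 0.0676 circ [ 0.6356 -0.2629  0.02  ] 71
top mould2 0.65 [397.8, 274.1, 423.9, 301.1] top 0.052 circ [ 0.4722 -0.1508  0.0291] 93
top mould2 0.64 [410.7, 236.4, 445.0, 266.5] top 0.0436 circ [ 0.5582 -0.2028  0.0335] 112
top mould3 0.69 [446.5, 206.8, 468.3, 229.5] top 0.0676 circ [ 0.6356 -0.2629  0.02  ] 71
top mould3 0.65 [397.8, 274.1, 423.9, 301.1] top 0.052 circ [ 0.4722 -0.1508  0.0291] 93
top mould3 0.64 [410.7, 236.4, 445.0, 266.5] top 0.0436 circ [ 0.5582 -0.2028  0.0335] 112
top mould4 0.69 [446.5, 206.8, 468.3, 229.5] top 0.0676 circ [ 0.6356 -0.2629  0.02  ] 71
top mould4 0.65 [397.8, 274.1, 423.9, 301.1] top 0.052 circ [ 0.4722 -0.1508  0.0291] 93
top mould4 0.64 [410.7, 236.4, 445.0, 266.5] top 0.0436 circ [ 0.5582 -0.2028  0.0335] 112
top mould5 0.69 [446
[... 2682 characters left out ...]
.4 -196.2] [17.7 87.7] 6.7
side holder 0.97 [359.3, 145.3, 381.2, 191.2] 0.0512 [752.7 325.2] [128.7  44.3] 79.1
side holder 0.89 [247.8, 127.1, 273.1, 165.0] 0.0514 [485.1 478.4] [129.5  45.3] 73.9
side pan 0.71 [377.4, 361.2, 405.8, 405.8] 0.0664 [ 634.5 -265. ] [42.6 41.5] 63.2
side pan 0.67 [252.8, 180.3, 345.7, 264.1] 0.0202 [543.5 192.2] [171.  248.9] 2.2
side crate 0.97 [230.3, 279.2, 454.0, 480.0] 0.0418 [ 542.2 -206.7] [290.8 282.9] 6.7
side jar 0.98 [388.3, 181.6, 420.4, 235.9] 0.1006 [774.5 122.4] [58.8 58.7] 27.3
side cake1 0.97 [392.2, 243.3, 443.4, 286.1] 0.0453 [765.4 -21.2] [113.5  78.8] 85.0
side cake1 0.82 [399.9, 280.2, 461.6, 335.0] 0.0456 [ 755.5 -119.3] [80.5 79.6] 88.0
```

View pics/c.png

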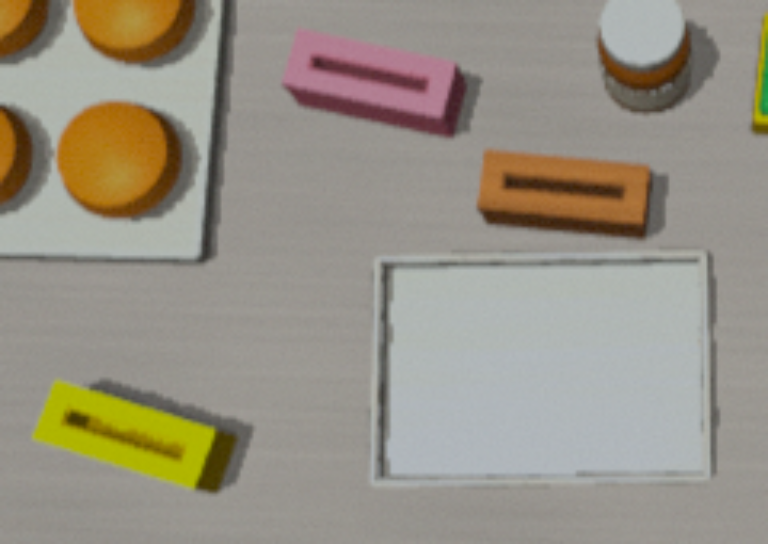

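Crop confirms it: the wood-brown block at about (565,190) in the crop, right by the pan, is the holder. Pink and yellow are decoys. The moulds present are 1, 2 and 4, by rim radius and height from both views. I'll turn the tool to yaw 0 and go over.

jog_arm(
  commands=[0,0,0,0,0,1,60,0,0,0,0,0,1,60,0,0,0,0,0,1,60,0,0,0,0,0,1,60,0,0,0,0,0,1,60,0,0,0,0,0,1,60,0,0,0,0,0,1,60,0,0,0,0,0,1,60,0,0,0,0,0,1,60,0,0,0,0,0,1,60,0,0,0,0,0,1,60,0,0,0,0,0,1,60,0,0,0,0,0,0.69,60,0,0.9,0,0,0,0,60,0,0.9,0,0,0,0,60,0,0.9,0,0,0,0,60,0,0.9,0,0,0,0,60,0,0.9,0,0,0,0,60],
)

```text
t: 3.7
tool_pos: [0.4569, 0.5971, 0.2313]
tool_rot: [-2.22, -2.222, -0.0]
contact_force: [-0.7, 1.3, 0.1]
opening: 0.06
grip_force: 0.0
```

jog_arm(
  commands=[-0.9,0,0,0,0,0,60,-0.9,0,0,0,0,0,60,-0.9,0,0,0,0,0,60,-0.9,0,0,0,0,0,60,-0.9,0,0,0,0,0,60,-0.9,0,0,0,0,0,60,-0.9,0,0,0,0,0,60,-0.9,0,0,0,0,0,60,-0.9,0,0,0,0,0,60,-0.9,0,0,0,0,0,60,-0.9,0,0,0,0,0,60,-0.9,0,0,0,0,0,60,-0.9,0,0,0,0,0,60,-0.9,0,0,0,0,0,60,0,0,0,0,0,0,60],
)

```text
t: 5.58
tool_pos: [0.4556, -0.1617, 0.2314]
tool_rot: [2.226, 2.216, -0.001]
contact_force: [-0.3, 0.5, 0.1]
opening: 0.0602
grip_force: 0.0
```

```bash
cat >> h.py <<'E'
def wcloud(d):
    z=d['z_map'];K=d['K'];v,u=np.mgrid[:480,:640]
    x=(u-K[0,2])/K[0,0];y=(v-K[1,2])/K[1,1];r=np.hypot(x,y)+1e-9
    t=np.tan(np.minimum(r,1.5))/r*z
    P=np.stack([x*t,-y*t,-z],-1)@d['cam_to_world'][:3,:3].T+d['cam_to_world'][:3,3]
    P[(z==0)|(r>1.4)]=np.nan
    return P
def rect(P,m,band=.008):
    Q=P[m&np.isfinite(P[...,2])];h=np.percentile(Q[:,2],95);q=Q[Q[:,2]>h-band]
    r=cv2.minAreaRect((q[:,:2]*1000).astype('float32'));return h.round(4),np.round(r[0],1),np.round(r[1],1),round(r[2],1)
E
python3 - <<'E'
from h import *
from m import circ
d=grab('wrist','w1.png');P=wcloud(d);print(d['K'].round(1).tolist(),d['cam_to_world'].round(3).tolist())
for n in('scraper','crate','mould1'):
    for x in nets.silhouettes('wrist',n)[:5]:
        if x['p']<.3: continue
        print(n,round(x['p'],2),np.round(x['bbox']),rect(P,x['mask']))
        if n=='mould1':
            m=cv2.dilate(x['mask'].astype('uint8'),np.ones((3,3)))>0
            Q=P[m&np.isfinite(P[...,2])];h=np.percentile(Q[:,2],97);q=Q[abs(Q[:,2]-h)<.005];print(h,circ(q).round(4))
o=ctrl.get_obs();print(o['tool_pos'],o['q'])
E
```

```text
[[371.6, 0.0, 321.8], [0.0, 371.6, 243.8], [0.0, 0.0, 1.0]] [[1.0, 0.005, 0.0, 0.457], [-0.005, 0.951, 0.31, -0.081], [0.001, -0.31, 0.951, 0.375], [0.0, 0.0, 0.0, 1.0]]
scraper 0.87 [243. 200. 283. 309.] (np.float64(0.0891), array([ 405.8, -192.2]), array([18.9, 88.6]), 6.8)
crate 0.96 [238. 109. 541. 386.] (np.float64(0.0433), array([ 543.8, -206.1]), array([291.2, 281.3]), 6.7)
mould1 0.96 [463. 280. 518. 337.] (np.float64(0.0685), array([ 635.8, -262.4]), array([41.6, 41.9]), 11.9)
0.0687995993790086 [ 0.6361 -0.2621  0.0201]
mould1 0.74 [306. 168. 375. 236.] (np.float64(0.0524), array([ 472.7, -150.3]), array([58.6, 59.5]), 63.3)
0.05276998537934139 [ 0.4728 -0.15    0.0289]
mould1 0.58 [390. 218. 462. 289.] (np.float64(0.0443), array([ 558.7, -202. ]), array([68.2, 69. ]), 36.2)
0.04477769015652844 [ 0.5584 -0.2021  0.0335]
[ 0.45598025 -0.1577871   0.23126349] [-4.87729911e-01 -2.99200166e-01  1.93429795e+00  3.34422421e-04
  1.50667829e+00 -4.90012966e-01]
```

View pics/w1.png

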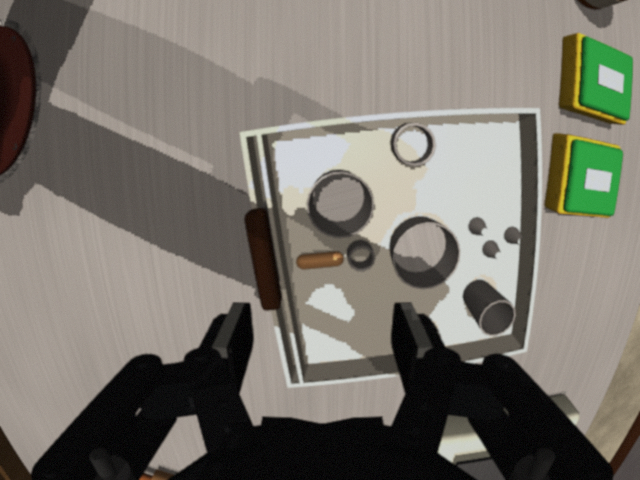

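Picture: scraper grip at about (262,258), moulds at (340,203), (425,252) and (490,307). Wrist, top and side agree to about 2 mm. Going to the scraper.

jog_arm(
  commands=[-0.57,-0.83,0,0,0,0,40,0,0,0,0,0,-1,40,0,0,0,0,0,-0.2,40,0,0,0.6,0,0,0,40,0,0,0.6,0,0,0,40,0,0,0.6,0,0,0,40,0,0,0.6,0,0,0,40,0,0,0,0,0,0,40],
)

```text
t: 6.78
tool_pos: [0.4045, -0.1905, 0.0843]
tool_rot: [-2.077, -2.348, 0.001]
contact_force: [-0.4, 0.1, -0.2]
opening: 0.0402
grip_force: 0.0
```

```bash
cat > st.py <<'E'
from h import *
o=ctrl.get_obs();r=R.from_rotvec(o['tool_rot']).as_matrix()
print('t',o['t'],'pos',o['tool_pos'].round(4),'yaw',np.degrees(np.arctan2(r[1,1],r[0,1])).round(2),'tilt',r[:2,2].round(3),'F',np.round(o['contact_force'],1),'open',round(o['opening'],4),'q',np.round(o['q'],2))
E
python3 st.py
```

```text
t 6.775 pos [ 0.4045 -0.1905  0.0843] yaw 7.01 tilt [-0.006  0.004] F [-0.4  0.1 -0.2] open 0.0402 q [-0.61 -0.24  2.14  0.    1.25 -0.73]
```

jog_arm(
  commands=[-0.05,0.01,0.44,0,0,0,40,0,0,0,0,0,0,40,0,0,0,0,0,0,10,0,0,0,0,0,0,10,0,0,0,0,0,0,10,0,0,0,0,0,0,10],
  newtons=60,
)

```text
t: 7.52
tool_pos: [0.4082, -0.1966, 0.063]
tool_rot: [2.081, 2.35, 0.001]
contact_force: [-2.1, 2.4, 7.0]
opening: 0.0169
grip_force: 59.4
```

jog_arm(
  commands=[0,0,-0.4,0,0,0,10,0,0,-0.4,0,0,0,10,0,0,-0.6,0,0,0,10,0,0,-0.6,0,0,0,10,0,0,-0.2,0,0,0,10,0,0,0,0,0,1,10,0,0,0,0,0,0.95,10,0,0,0,0,0,0,10],
)

```text
t: 8.52
tool_pos: [0.4066, -0.1956, 0.1917]
tool_rot: [-2.3, -2.138, 0.0]
contact_force: [1.0, 1.5, -0.8]
opening: 0.0171
grip_force: 58.7
```

```bash
python3 st.py; python3 - <<'E'
from h import *
d=grab('side');P=cloud(d)
for x in nets.silhouettes('side','scraper')[:1]: print(x['p'],x['bbox'],rect(P,x['mask'],.5),np.nanmin(P[x['mask']][:,2]))
E
```

```text
t 8.525 pos [ 0.4066 -0.1956  0.1917] yaw -4.18 tilt [-0.001  0.001] F [ 1.   1.5 -0.8] open 0.0171 q [-0.61 -0.36  2.04  0.    1.46 -0.54]
0.85 [224.4, 288.0, 243.3, 361.6] (np.float64(0.2166), array([ 386.1, -117.7]), array([ 30.3, 246.5]), 11.4) -0.0025177829104678917
```

jog_arm(
  commands=[0.82,0.49,0,0,0,0,10,0.82,0.49,0,0,0,0,10,0.82,0.49,0,0,0,0,10,0.82,0.49,0,0,0,0,10,0.82,0.49,0,0,0,0,10,0.82,0.49,0,0,0,0,10,0.82,0.49,0,0,0,0,10,0.82,0.49,0,0,0,0,10,0,0,0,0,0,0,10,0,0,0,0,0,0,10],
)

```text
t: 9.88
tool_pos: [0.6704, 0.179, 0.1919]
tool_rot: [-2.301, -2.139, 0.003]
contact_force: [0.1, -0.6, -1.3]
opening: 0.0168
grip_force: 58.9
```

```bash
python3 st.py; python3 - <<'E'
from h import *
d=grab('wrist','w2.png');P=wcloud(d)
for n in('scraper','holder'):
    for x in nets.silhouettes('wrist',n)[:4]: print(n,x['p'],np.round(x['bbox']),rect(P,x['mask']),rect(P,x['mask'],.02))
for c in('side','top'):
    d=grab(c,c+'2.png');P=cloud(d)
    for n in('scraper','holder'):
        for x in nets.silhouettes(c,n)[:4]: print(c,n,x['p'],np.round(x['bbox']),rect(P,x['mask']))
E
```

```text
t 9.875 pos [0.6704 0.179  0.1919] yaw -4.18 tilt [-0.002 -0.001] F [ 0.1 -0.6 -1.3] open 0.0168 q [ 0.15  0.24  1.48 -0.    1.43  0.23]
scraper 0.81 [298. 195. 351. 417.] (np.float64(0.2179), array([671.6, 183.6]), array([88.7, 18.3]), 85.5) (np.float64(0.2179), array([671.6, 183.7]), array([88.9, 18.3]), 85.5)
scraper 0.51 [175. 449. 207. 474.] (np.float64(0.283), array([641.8, 191.5]), array([3.7, 1.4]), 13.0) (np.float64(0.283), array([636.1, 181.4]), array([25.7,  3.4]), 60.0)
holder 0.85 [367.   0. 448. 120.] (np.float64(0.0526), array([751.8, 315.8]), array([99.3, 44.9]), 78.8) (np.float64(0.0526), array([752. , 316.6]), array([101.1,  45. ]), 78.9)
holder 0.59 [403. 226. 500. 339.] (np.float64(0.1023), array([776.3, 126.8]), array([58.9, 58.2]), 8.0) (np.float64(0.1023), array([776.2, 126.9]), array([59. , 58.5]), 8.0)
holder 0.57 [294. 149. 352. 278.] (np.float64(0.0525), array([672.7, 189.5]), array([103.8,  43.5]), 85.8) (np.float64(0.0525), array([672.7, 189.5]), array([103.8,  43.5]), 85.8)
side scraper 0.62 [350. 129. 364. 172.] (np.float64(0.2173), array([669.3, 172.8]), array([80.1, 15.3]), 83.3)
side holder 0.91 [358. 146. 380. 192.] (np.float64(0.0508), array([752.3, 323.5]), array([124.1,  43.7]), 78.3)
side holder 0.79 [248. 126. 274. 166.] (np.float64(0.051), array([484.8, 477.3]), array([125. ,  45.7]), 74.4)
side holder 0.73 [337. 179. 363. 235.] (np.float64(0.0511), array([670.6, 179.2]), array([125.5,  44.2]), 85.5)
top holder 0.73 [101. 258. 165. 293.] (np.float64(0.0531), array([485. , 478.1]), array([121.5,  43.8]), 74.4)
top holder 0.69 [177. 147. 234. 172.] (np.float64(0.0532), array([690.9, 264.6]), array([294.4,  95. ]), 45.8)
top holder 0.61 [291. 191. 292. 202.] (np.float64(0.052), array([677.3, 122.2]), array([22.5,  4.7]), 1.7)
```

View pics/w2.png

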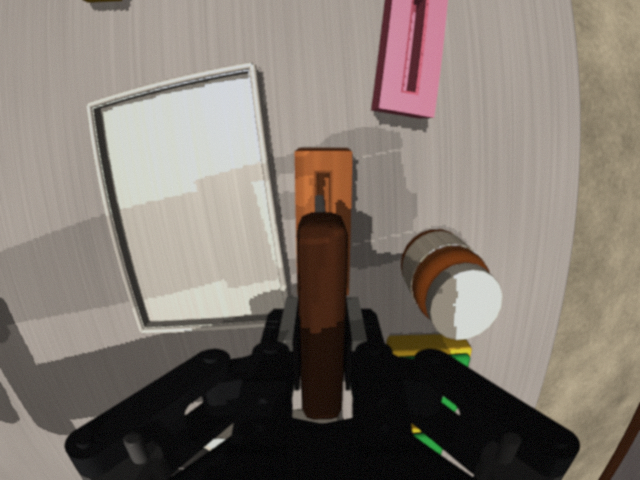

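Picture: wood holder at (323,150–280) directly under the gripped scraper (323,310). Offset is about 2 mm along y. Lowering to just above the slot.

jog_arm(
  commands=[-0.035,0.01,0.4,0,0,0,10,0,0,0.4,0,0,0,10,0,0,0.4,0,0,0,10,0,0,0,0,0,0,10,0,0,0,0,0,0,10],
)

```text
t: 10.95
tool_pos: [0.6718, 0.1771, 0.1221]
tool_rot: [2.302, 2.137, 0.002]
contact_force: [-0.4, 0.3, -0.8]
opening: 0.0169
grip_force: 58.9
```

```bash
python3 st.py; python3 - <<'E'
from h import *
d=grab('wrist','w3.png');P=wcloud(d)
for n in('scraper','holder'):
    for x in nets.silhouettes('wrist',n)[:4]: print(n,x['p'],np.round(x['bbox']),rect(P,x['mask'],.02 if n=='scraper' else .005))
d=grab('side','s3.png');P=cloud(d)
cv2.imwrite('pics/s3c.png',cv2.cvtColor(cv2.resize(d['image'][130:250,280:440],None,fx=4.5,fy=4.5),4))
E
```

```text
t 10.95 pos [0.6718 0.1771 0.1221] yaw -4.24 tilt [0.001 0.   ] F [-0.4  0.3 -0.8] open 0.0169 q [0.15 0.29 1.53 0.   1.32 0.22]
scraper 0.58 [298. 194. 348. 421.] (np.float64(0.1481), array([672.5, 181.7]), array([89.1, 18.8]), 85.6)
scraper 0.51 [416. 248. 541. 386.] (np.float64(0.1021), array([754.8, 146.2]), array([ 49. , 117.6]), 57.6)
scraper 0.28 [280. 153. 360. 300.] (np.float64(0.0524), array([673. , 196.4]), array([90.3, 44.7]), 85.8)
holder 0.98 [279. 151. 359. 301.] (np.float64(0.0524), array([673. , 196.4]), array([90.2, 44.7]), 85.8)
holder 0.66 [378.   0. 474. 114.] (np.float64(0.0525), array([749.4, 303.7]), array([74.5, 45. ]), 78.9)
holder 0.35 [414. 398. 460. 461.] (np.float64(0.1926), array([703. , 178.8]), array([ 4.4, 35.9]), 27.0)
```

View pics/s3c.png

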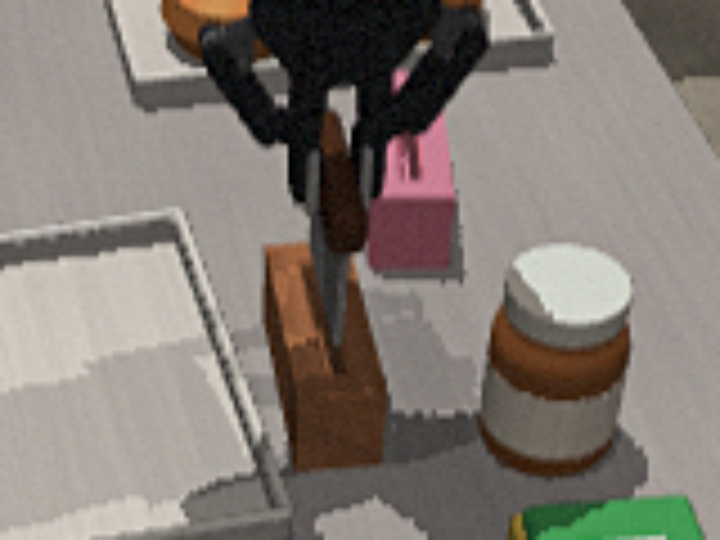

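The blade hangs right over the slot. Lowering.

jog_arm(
  commands=[0,-0.01,0.2,0,0,0,10,0,0,0.2,0,0,0,10,0,0,0,0,0,0,10],
)

```text
t: 11.52
tool_pos: [0.6697, 0.1768, 0.0947]
tool_rot: [-2.301, -2.137, 0.003]
contact_force: [-0.0, -0.5, -1.1]
opening: 0.0172
grip_force: 58.8
```

jog_arm(
  commands=[0,0,0.15,0,0,0,10,0,0,0.15,0,0,0,10,0,0,0.1,0,0,0,10,0,0,0,0,0,0,10,0,0,0,0,0,0,10],
)

```text
t: 12.15
tool_pos: [0.6708, 0.1771, 0.0731]
tool_rot: [2.302, 2.138, 0.0]
contact_force: [0.5, -0.3, -1.7]
opening: 0.0167
grip_force: 58.8
```

jog_arm(
  commands=[0,0,0.05,0,0,0,10,0,0,0.03,0,0,0,10,0,0,0,0,0,0,10,0,0,0,0,0,0,10],
)

```text
t: 12.65
tool_pos: [0.6713, 0.1773, 0.0702]
tool_rot: [2.301, 2.137, 0.002]
contact_force: [-2.5, -0.4, 6.4]
opening: 0.0172
grip_force: 60.0
```

Contact at the bottom. Release, retreat up and check.

jog_arm(
  commands=[0,0,0,0,0,0,40,0,0,0,0,0,0,40,0,0,0,0,0,0,40,0,0,0,0,0,0,40,0,0,-0.5,0,0,0,40,0,0,-0.6,0,0,0,40,0,0,-0.9,0,0,0,40,0,0,-0.3,0,0,-0.75,80,0,0,0,0,0,0,80],
)

```text
t: 13.78
tool_pos: [0.6718, 0.1773, 0.2088]
tool_rot: [2.219, 2.22, 0.006]
contact_force: [-0.0, -0.7, -0.7]
opening: 0.0744
grip_force: 0.0
```

```bash
python3 st.py; python3 - <<'E'
from m import *
d=grab('wrist','w4.png');P=wcloud(d)
for n in('scraper','holder'):
    for x in nets.silhouettes('wrist',n)[:2]: print(n,x['p'],np.round(x['bbox']),rect(P,x['mask']))
d=grab('side');P=cloud(d)
for x in nets.silhouettes('side','scraper')[:2]: print(x['p'],np.round(x['bbox']),rect(P,x['mask']))
moulds()
E
```

```text
t 13.775 pos [0.6718 0.1773 0.2088] yaw 0.01 tilt [0.005 0.001] F [-0.  -0.7 -0.7] open 0.0744 q [ 0.15  0.22  1.46 -0.    1.45  0.15]
scraper 0.74 [304. 168. 339. 286.] (np.float64(0.0962), array([671.6, 181.8]), array([89.1, 18.2]), 85.3)
holder 0.92 [371.   0. 456. 123.] (np.float64(0.0526), array([753.4, 322.7]), array([113.5,  45.3]), 78.9)
holder 0.86 [291. 146. 351. 286.] (np.float64(0.0525), array([672. , 181.2]), array([120.7,  44.5]), 85.8)
0.54 [350. 176. 359. 212.] (np.float64(0.0949), array([668. , 175.8]), array([85.5, 16.9]), 85.4)
0.18 [230. 280. 449. 480.] (np.float64(0.0418), array([ 542.2, -206.7]), array([290.6, 282.6]), 6.6)
top mould1 0.89 [446.1, 207.5, 468.8, 225.1] top 0.0676 circ [ 0.6358 -0.2627  0.02  ] 70
top mould1 0.64 [415.0, 238.4, 447.7, 264.5] top 0.0438 circ [ 0.5581 -0.2028  0.0336] 108
top mould1 0.6 [394.2, 274.7, 424.0, 301.9] top 0.0517 circ [ 0.4723 -0.1509  0.029 ] 98
top mould1 0.59 [366.4, 191.2, 506.0, 323.0] top 0.0431 circ [ 0.5442 -0.205   0.1536] 1547
side mould1 0.81 [377.9, 362.5, 407.3, 403.6] top 0.0672 circ [ 0.6344 -0.2648  0.0202] 175
side mould1 0.67 [316.1, 343.5, 358.0, 384.6] top 0.043 circ [ 0.5569 -0.2049  0.0335] 249
side mould1 0.64 [262.6, 320.6, 297.3, 363.6] top 0.051 circ [ 0.4712 -0.1528  0.0291] 219
```

Scraper is home (top 94–95 mm, within 1 mm of centre). Next is mould1.

jog_arm(
  commands=[-0.79,-0.237,0,0,0,0,85,-0.79,-0.237,0,0,0,0,85,-0.79,-0.237,0,0,0,0,85,-0.79,-0.237,0,0,0,0,85,-0.79,-0.237,0,0,0,0,85,-0.79,-0.237,0,0,0,0,85,-0.79,-0.237,0,0,0,0,85,-0.79,-0.237,0,0,0,0,85,0,0,0.5,0,0,0,85,0,0,0.5,0,0,0,85,0,0,0.5,0,0,0,85,0,0,0.4,0,0,0,85,0,0,0,0,0,0,85,0,0,0,0,0,0,85],
)

```text
t: 15.98
tool_pos: [0.5579, -0.2026, 0.0932]
tool_rot: [2.219, 2.221, 0.001]
contact_force: [-0.4, -0.4, -0.3]
opening: 0.085
grip_force: 0.0
```

```bash
python3 st.py; python3 - <<'E'
from m import *
d=grab('wrist','w5.png');P=wcloud(d)
for x in nets.silhouettes('wrist','mould1')[:4]:
    m=cv2.dilate(x['mask'].astype('uint8'),np.ones((3,3)))>0
    Q=P[m&np.isfinite(P[...,2])];h=np.percentile(Q[:,2],97);q=Q[abs(Q[:,2]-h)<.005];print(x['p'],h,circ(q).round(4))
E
```

```text
t 15.975 pos [ 0.5579 -0.2026  0.0932] yaw 0.06 tilt [ 0.001 -0.001] F [-0.4 -0.4 -0.3] open 0.085 q [-0.47  0.1   1.8  -0.    1.24 -0.47]
0.97 0.11169139609920554 [ 0.6556 -0.2041  0.0547]
0.92 0.04457907504817928 [ 0.5588 -0.2019  0.0334]
0.61 0.052529383440654484 [ 0.4733 -0.1501  0.029 ]
```

jog_arm(
  commands=[0,0.01,0.4,0,0,0,85,0,0,0.4,0,0,0,85,0,0,0.35,0,0,0,85,0,0,0,0,0,0,85,0,0,0,0,0,0,55,0,0,0,0,0,0,55,0,0,0,0,0,0,55],
  newtons=40,
)

```text
t: 16.95
tool_pos: [0.5592, -0.2029, 0.0249]
tool_rot: [2.218, 2.22, 0.001]
contact_force: [0.7, 0.0, 3.9]
opening: 0.0682
grip_force: 45.5
```

jog_arm(
  commands=[0,0,-0.4,0,0,0,55,0,0,-0.6,0,0,0,55,0,0,-0.6,0,0,0,55,0,0,-0.4,0,0,0,55,0.8,-0.06,0,0,0,0,55,0.8,-0.06,0,0,0,0,55,0.8,-0.06,0,0,0,0,55,0.8,-0.06,0,0,0,0,55,0.8,-0.06,0,0,0,0,55,0.8,-0.06,0,0,0,0,55,0.8,-0.06,0,0,0,0,55,0.8,-0.06,0,0,0,0,55,0,0,0,0,0,0,55,0,0,0.6,0,0,0,55,0,0,0.6,0,0,0,55,0,0,0.4,0,0,0,55,0,0,0.2,0,0,0,55,0,0,0,0,0,0,55,0,0,0,0,0,0,55],
)

```text
t: 19.32
tool_pos: [0.5298, 0.1817, 0.0365]
tool_rot: [2.22, 2.221, 0.003]
contact_force: [-0.0, 0.4, -0.8]
opening: 0.0678
grip_force: 45.7
```

```bash
python3 st.py; python3 - <<'E'
from m import *
moulds(('side','wrist') if 0 else ('side',))
d=grab('side');cv2.imwrite('pics/s6.png',cv2.cvtColor(cv2.resize(d['image'][120:300,200:440],None,fx=3,fy=3),4))
E
```

```text
t 19.325 pos [0.5298 0.1817 0.0365] yaw 0.04 tilt [0.002 0.   ] F [-0.   0.4 -0.8] open 0.0678 q [ 0.2   0.1   1.91 -0.    1.13  0.2 ]
side mould1 0.97 [273.2, 197.4, 303.6, 226.7] top 0.0549 circ [0.5294 0.1792 0.0337] 168
side mould1 0.65 [252.6, 177.0, 343.5, 262.5] top 0.096 circ [0.5298 0.1264 0.0759] 57
side mould1 0.56 [264.9, 322.0, 301.4, 362.5] top 0.0511 circ [ 0.4711 -0.1527  0.0291] 215
side mould1 0.56 [381.1, 363.1, 407.5, 401.0] top 0.0672 circ [ 0.6345 -0.2649  0.0201] 174
```

View pics/s6.png

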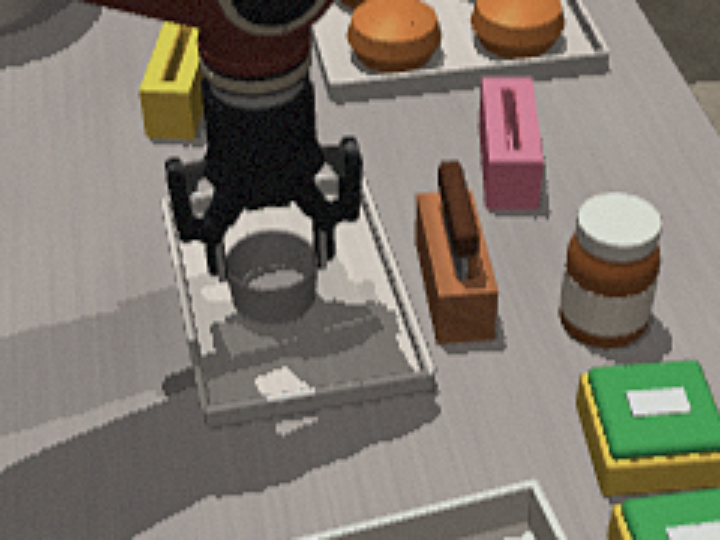

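Mould1 is held level above the pan, rim at 54.5 mm, so 12 mm to go. The scraper sits home in the wood holder.

jog_arm(
  commands=[0,0,0.12,0,0,0,55,0,0,0.08,0,0,0,55,0,0,0,0,0,0,55,0,0,0,0,0,0,85,0,0,0,0,0,0,85,0,0,0,0,0,0,85,0,0,-0.6,0,0,0,85,0,0,-0.8,0,0,0,85,0,0,-0.8,0,0,0,85,0,0,-0.4,0,0,0,75,0,0,0,0,0,0,75],
)

```text
t: 20.85
tool_pos: [0.5302, 0.1821, 0.1817]
tool_rot: [2.218, 2.221, 0.007]
contact_force: [0.1, 0.6, -0.5]
opening: 0.0748
grip_force: 0.0
```

```bash
python3 st.py; python3 - <<'E'
from m import *
moulds()
d=grab('wrist','w7.png');P=wcloud(d)
for x in nets.silhouettes('wrist','mould1')[:4]:
    m=cv2.dilate(x['mask'].astype('uint8'),np.ones((3,3)))>0
    Q=P[m&np.isfinite(P[...,2])];h=np.percentile(Q[:,2],97);q=Q[abs(Q[:,2]-h)<.005];print(x['p'],h,circ(q).round(4))
E
```

```text
t 20.85 pos [0.5302 0.1821 0.1817] yaw 0.06 tilt [0.005 0.001] F [ 0.1  0.6 -0.5] open 0.0748 q [ 0.2  -0.07  1.82  0.    1.39  0.2 ]
top mould1 0.71 [445.6, 208.1, 472.7, 229.9] top 0.067 circ [ 0.6357 -0.263   0.02  ] 75
top mould1 0.67 [257.0, 251.0, 266.6, 273.1] top 0.5165 circ [0.4403 0.2684 0.145 ] 53
top mould1 0.56 [396.5, 274.8, 425.4, 302.4] top 0.0513 circ [ 0.4723 -0.1508  0.029 ] 98
top mould1 0.39 [364.3, 188.1, 505.9, 325.8] top 0.0429 circ [ 0.5457 -0.2053  0.1547] 1489
side mould1 0.94 [264.5, 322.8, 299.0, 362.8] top 0.051 circ [ 0.4712 -0.1526  0.029 ] 217
side mould1 0.91 [275.0, 199.7, 305.9, 231.6] top 0.0418 circ [0.5283 0.1793 0.0335] 160
side mould1 0.71 [380.3, 363.8, 406.6, 406.7] top 0.067 circ [ 0.6344 -0.2649  0.0202] 188
```

jog_arm(
  commands=[-0.79,-0.137,0,0,0,0,75,-0.79,-0.137,0,0,0,0,75,-0.79,-0.137,0,0,0,0,75,-0.79,-0.137,0,0,0,0,75,-0.79,-0.137,0,0,0,0,75,-0.79,-0.137,0,0,0,0,75,-0.8,-0.138,0,0,0,0,75,0,0,0.5,0,0,0,75,0,0,0.5,0,0,0,75,0,0,0.2,0,0,0,75,0,0,0,0,0,0,75,0,0,0,0,0,0,75],
)

```text
t: 22.65
tool_pos: [0.4722, -0.1509, 0.1083]
tool_rot: [2.219, 2.222, 0.001]
contact_force: [-0.5, -0.4, 0.1]
opening: 0.0749
grip_force: 0.0
```

```bash
python3 st.py; python3 - <<'E'
from m import *
moulds(('top','side'))
d=grab('wrist','w8.png');P=wcloud(d)
for x in nets.silhouettes('wrist','mould1')[:4]:
    m=cv2.dilate(x['mask'].astype('uint8'),np.ones((3,3)))>0
    Q=P[m&np.isfinite(P[...,2])];h=np.percentile(Q[:,2],97);q=Q[abs(Q[:,2]-h)<.005];print(x['p'],h,circ(q).round(4))
E
```

```text
t 22.65 pos [ 0.4722 -0.1509  0.1083] yaw 0.08 tilt [ 0.002 -0.001] F [-0.5 -0.4  0.1] open 0.0749 q [-0.46 -0.15  2.02 -0.    1.27 -0.46]
top mould1 0.97 [246.7, 246.1, 281.6, 276.5] top 0.0431 circ [0.5289 0.1807 0.0334] 112
top mould1 0.83 [395.7, 273.0, 411.4, 300.3] top 0.3724 circ [41.8654 84.9678 94.5931] 24
top mould1 0.8 [445.0, 209.0, 469.9, 227.7] top 0.0675 circ [ 0.6357 -0.2629  0.02  ] 72
side mould1 0.86 [264.1, 318.7, 298.2, 365.0] top 0.0511 circ [ 0.4712 -0.1527  0.029 ] 221
side mould1 0.57 [379.8, 364.0, 403.2, 405.1] top 0.067 circ [ 0.6344 -0.2649  0.0201] 184m.py:5: RuntimeWarning: Mean of empty slice.
  r=least_squares(f,[*P[:,:2].mean(0),.03],loss='soft_l1',f_scale=.001)
  ret = um.true_divide(
Traceback (most recent call last):
  File "m.py", line 17, in moulds
    print(c,n,round(p,2),x['bbox'],'top',h.round(4),'circ',circ(q).round(4),len(q))
                                                           ~~~~^^^
  File "m.py", line 5, in circ
    r=least_squares(f,[*P[:,:2].mean(0),.03],loss='soft_l1',f_scale=.001)
ValueError: Initial guess is outside of provided bounds
```

jog_arm(
  commands=[0,0,0.5,0,0,0,75,0,0,0.4,0,0,0,75,0,0,0.34,0,0,0,75,0,0,0,0,0,0,75,0,0,0,0,0,0,45,0,0,0,0,0,0,45,0,0,0,0,0,0,45,0,0,0,0,0,0,45],
)

```text
t: 23.85
tool_pos: [0.4727, -0.1514, 0.0344]
tool_rot: [2.218, 2.221, 0.002]
contact_force: [0.1, 0.2, 6.8]
opening: 0.058
grip_force: 43.4
```

jog_arm(
  commands=[0,0,-0.5,0,0,0,45,0,0,-0.6,0,0,0,45,0,0,-0.6,0,0,0,45,0,0,-0.5,0,0,0,45,0.79,0.134,0,0,0,0,45,0.79,0.134,0,0,0,0,45,0.79,0.134,0,0,0,0,45,0.79,0.134,0,0,0,0,45,0.79,0.134,0,0,0,0,45,0.79,0.134,0,0,0,0,45,0.78,0.14,0,0,0,0,45,0,0,0,0,0,0,45,0,0,0,0,0,0,45],
)

```text
t: 25.48
tool_pos: [0.5272, 0.1803, 0.1641]
tool_rot: [-2.22, -2.223, 0.002]
contact_force: [-0.3, -0.7, -1.0]
opening: 0.058
grip_force: 43.4
```

```bash
sed -i 's/if len(Q)<20: continue/if len(Q)<20 or np.percentile(Q[:,2],97)>.25: continue/' m.py; python3 st.py; python3 - <<'E'
from m import *
moulds(('side',))
d=grab('wrist','w9.png');P=wcloud(d)
for x in nets.silhouettes('wrist','mould1')[:5]: print(x['p'],np.round(x['bbox']),rect(P,x['mask'],.005))
E
```

```text
t 25.475 pos [0.5272 0.1803 0.1641] yaw 0.08 tilt [-0.001 -0.001] F [-0.3 -0.7 -1. ] open 0.058 q [ 0.2  -0.06  1.84 -0.    1.36  0.19]
side mould1 0.92 [270.2, 149.7, 298.9, 183.6] top 0.1808 circ [0.5271 0.1785 0.0292] 185
side mould1 0.9 [274.8, 202.5, 304.8, 229.6] top 0.0416 circ [0.5283 0.1795 0.0335] 161
side mould1 0.73 [378.3, 362.2, 406.1, 404.0] top 0.0669 circ [ 0.6345 -0.2648  0.0201] 182
0.84 [278. 183. 367. 251.] (np.float64(0.0433), array([530.1, 191.5]), array([49.7, 68.3]), 88.1)
0.72 [248. 236. 398. 395.] (np.float64(0.1822), array([528.2, 180.4]), array([58.3, 61.3]), 0.5)
```

View pics/w9.png

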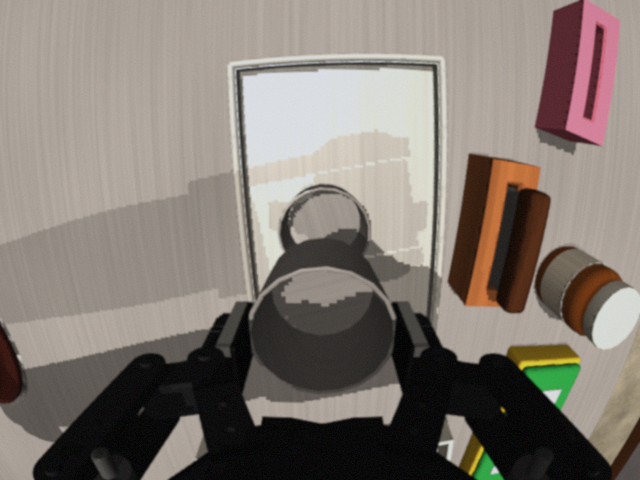

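Picture: mould2 held at (322,330), mould1 behind at (323,220) on the pan. Offset is about 1 mm, so I'm lowering it in.

jog_arm(
  commands=[0.017,0.02,0.6,0,0,0,45,0,0,0.6,0,0,0,45,0,0,0.4,0,0,0,45,0,0,0.3,0,0,0,45,0,0,0.15,0,0,0,45,0,0,0,0,0,0,45,0,0,0,0,0,0,45],
)

```text
t: 26.55
tool_pos: [0.5298, 0.1817, 0.0429]
tool_rot: [2.22, 2.222, 0.003]
contact_force: [0.0, -0.3, -1.7]
opening: 0.058
grip_force: 43.4
```

```bash
python3 st.py; python3 - <<'E'
from m import *
moulds(('side',))
E
```

```text
t 26.55 pos [0.5298 0.1817 0.0429] yaw 0.05 tilt [0.002 0.   ] F [ 0.  -0.3 -1.7] open 0.058 q [0.2  0.09 1.91 0.   1.14 0.2 ]
side mould1 0.98 [275.7, 194.3, 300.0, 217.6] top 0.0607 circ [0.5297 0.1799 0.0292] 119
side mould1 0.82 [380.1, 361.6, 407.4, 404.4] top 0.0672 circ [ 0.6344 -0.265   0.0201] 176
side mould1 0.64 [272.4, 211.0, 303.5, 231.4] top 0.0423 circ [0.528 0.18  0.033] 101
side mould1 0.35 [264.8, 377.4, 294.0, 390.7] top 0.022 circ [ 0.4342 -0.013   0.208 ] 220
```

jog_arm(
  commands=[0,-0.015,0.07,0,0,0,45,0,0,0,0,0,0,45,0,0,0,0,0,0,80,0,0,0,0,0,0,80,0,0,0,0,0,0,80,0,0,-0.6,0,0,0,80,0,0,-0.8,0,0,0,80,0,0,-0.8,0,0,0,80,0,0,-0.4,0,0,0,60,0,0,0,0,0,0,60],
)

```text
t: 27.9
tool_pos: [0.5295, 0.1819, 0.1963]
tool_rot: [2.218, 2.22, 0.007]
contact_force: [-1.1, 0.8, -0.1]
opening: 0.06
grip_force: 0.0
```

```bash
python3 st.py; python3 - <<'E'
from m import *
moulds(('side','top'))
E
```

```text
t 27.9 pos [0.5295 0.1819 0.1963] yaw 0.06 tilt [0.005 0.001] F [-1.1  0.8 -0.1] open 0.06 q [ 0.2  -0.08  1.81 -0.    1.41  0.2 ]
side mould1 0.79 [379.7, 363.0, 406.8, 404.6] top 0.067 circ [ 0.6345 -0.2649  0.0202] 181
side mould1 0.69 [275.2, 215.2, 305.4, 233.6] top 0.0419 circ [0.529  0.18   0.0333] 99
side mould1 0.61 [275.1, 195.8, 301.6, 215.9] top 0.0532 circ [0.5277 0.1797 0.029 ] 133
top mould1 0.69 [444.8, 209.0, 466.7, 228.1] top 0.0675 circ [ 0.6359 -0.2631  0.0201] 71
```

Mould2 is nested (rim 53 mm, 11 above). Mould4 next.

jog_arm(
  commands=[-0.825,0.197,0,0,0,0,60,-0.825,0.197,0,0,0,0,60,-0.825,0.197,0,0,0,0,60,-0.825,0.197,0,0,0,0,60,-0.825,0.197,0,0,0,0,60,-0.825,0.197,0,0,0,0,60,-0.825,0.197,0,0,0,0,60,-0.825,0.197,0,0,0,0,60,-0.825,0.197,0,0,0,0,60,0,0,0.5,0,0,0,60,0,0,0.5,0,0,0,60,0,0,0,0,0,0,60,0,0,0,0,0,0,60],
)

```text
t: 29.72
tool_pos: [0.6349, -0.2637, 0.1335]
tool_rot: [-2.22, -2.223, 0.0]
contact_force: [1.4, 0.4, 0.3]
opening: 0.0599
grip_force: 0.0
```

```bash
python3 st.py; python3 - <<'E'
from m import *
moulds(('side','top'))
E
```

```text
t 29.725 pos [ 0.6349 -0.2637  0.1335] yaw 0.07 tilt [-0.  0.] F [1.4 0.4 0.3] open 0.0599 q [-0.5   0.27  1.54 -0.    1.33 -0.5 ]
side mould1 0.72 [378.3, 363.3, 407.3, 405.4] top 0.0672 circ [ 0.6345 -0.265   0.0202] 175
side mould1 0.56 [276.3, 220.5, 294.1, 231.8] top 0.0429 circ [0.5406 0.1919 0.0505] 21
top mould1 0.66 [251.8, 246.1, 279.1, 275.0] top 0.054 circ [0.528  0.1812 0.029 ] 89
top mould1 0.51 [247.1, 242.7, 278.2, 267.3] top 0.0546 circ [0.528  0.1809 0.0289] 30
```

jog_arm(
  commands=[0,0.01,0.5,0,0,0,60,0,0,0.5,0,0,0,60,0,0,0.35,0,0,0,60,0,0,0,0,0,0,60,0,0,0,0,0,0,30,0,0,0,0,0,0,30,0,0,0,0,0,0,30,0,0,0,0,0,0,30],
)

```text
t: 30.92
tool_pos: [0.6365, -0.2644, 0.0543]
tool_rot: [2.218, 2.221, 0.001]
contact_force: [-1.1, 0.7, 5.9]
opening: 0.0406
grip_force: 40.9
```

jog_arm(
  commands=[0,0,-0.5,0,0,0,30,0,0,-0.6,0,0,0,30,0,0,-0.7,0,0,0,30,0,0,-0.5,0,0,0,30,0.82,-0.2,0,0,0,0,30,0.82,-0.2,0,0,0,0,30,0.82,-0.2,0,0,0,0,30,0.82,-0.2,0,0,0,0,30,0.82,-0.2,0,0,0,0,30,0.82,-0.2,0,0,0,0,30,0.82,-0.2,0,0,0,0,30,0.82,-0.2,0,0,0,0,30,0.84,-0.2,0,0,0,0,30,0,0,0,0,0,0,30,0,0,0,0,0,0,30],
)

```text
t: 32.8
tool_pos: [0.5268, 0.1797, 0.1901]
tool_rot: [2.22, 2.223, -0.001]
contact_force: [0.4, -0.3, -1.7]
opening: 0.0407
grip_force: 40.7
```

```bash
python3 st.py; python3 - <<'E'
from m import *
moulds(('side',))
E
```

```text
t 32.8 pos [0.5268 0.1797 0.1901] yaw 0.08 tilt [-0.001 -0.001] F [ 0.4 -0.3 -1.7] open 0.0407 q [ 0.2  -0.08  1.81 -0.    1.41  0.19]
side mould1 0.97 [272.2, 143.7, 294.3, 178.4] top 0.2031 circ [0.5264 0.1786 0.0203] 132
side mould1 0.73 [276.8, 209.3, 304.1, 232.1] top 0.0422 circ [0.5284 0.1809 0.0334] 116
side mould1 0.73 [274.9, 196.4, 300.8, 218.5] top 0.053 circ [0.5275 0.1798 0.0292] 137
side mould1 0.45 [307.5, 305.7, 330.1, 328.7] top 0.0278 circ [ 0.5428 -0.0984  0.0193] 145
```

jog_arm(
  commands=[0.017,0.017,0.6,0,0,0,30,0,0,0.5,0,0,0,30,0,0,0.4,0,0,0,30,0,0,0.3,0,0,0,30,0,0,0.3,0,0,0,30,0,0,0,0,0,0,30,0,0,0,0,0,0,30],
)

```text
t: 33.78
tool_pos: [0.5287, 0.1811, 0.0653]
tool_rot: [2.22, 2.222, 0.002]
contact_force: [-0.8, 0.1, 0.5]
opening: 0.0409
grip_force: 40.7
```

```bash
python3 st.py; python3 - <<'E'
from m import *
moulds(('side',))
E
```

```text
t 33.775 pos [0.5287 0.1811 0.0653] yaw 0.05 tilt [0.001 0.   ] F [-0.8  0.1  0.5] open 0.0409 q [ 0.2   0.06  1.9  -0.    1.18  0.2 ]
side mould1 0.87 [274.0, 211.6, 302.8, 232.9] top 0.0444 circ [0.5292 0.1813 0.0328] 110
side mould1 0.74 [281.9, 192.7, 297.3, 214.1] top 0.0782 circ [0.5284 0.1804 0.0201] 89
side mould1 0.65 [274.3, 203.3, 302.6, 217.4] top 0.0559 circ [0.5275 0.1789 0.0283] 67
```

6 mm to go: lower 4 mm, release, retreat.

jog_arm(
  commands=[0,0,0.07,0,0,0,30,0,0,0,0,0,0,30,0,0,0,0,0,0,60,0,0,0,0,0,0,60,0,0,0,0,0,0,60,0,0,-0.6,0,0,0,60,0,0,-0.8,0,0,0,60,0,0,-0.8,0,0,0,60,-0.9,0,0,0,0,0,60,-0.9,0,0,0,0,0,60,-0.9,0,0,0,0,0,60,-0.9,0,0,0,0,0,60,0,0,0,0,0,0,60,0,0,0,0,0,0,60],
)

```text
t: 35.62
tool_pos: [0.5282, -0.0346, 0.1923]
tool_rot: [-2.221, -2.222, -0.001]
contact_force: [0.4, 0.0, 0.1]
opening: 0.0604
grip_force: 0.0
```

```bash
python3 st.py; python3 - <<'E'
from m import *
moulds(('side','top'))
for c in('side','top'):
    d=grab(c,c+'9.png');P=cloud(d)
    for n in('scraper','holder'):
        for x in nets.silhouettes(c,n)[:4]: print(c,n,x['p'],np.round(x['bbox']),rect(P,x['mask']))
E
```

```text
t 35.625 pos [ 0.5282 -0.0346  0.1923] yaw 0.03 tilt [-0.     0.001] F [0.4 0.  0.1] open 0.0604 q [-0.21 -0.15  1.87  0.    1.42 -0.21]
side mould1 0.67 [283.6, 199.3, 302.4, 219.1] top 0.0619 circ [0.5688 0.1684 0.0245] 4
side mould1 0.65 [281.4, 209.9, 303.3, 231.9] top 0.2025 circ [20.6851 -1.2044 20.2214] 4
top mould1 0.74 [249.0, 247.3, 277.6, 274.3] top 0.0729 circ [0.5271 0.1815 0.0202] 50
top mould1 0.7 [244.4, 246.1, 279.5, 275.6] top 0.0539 circ [0.5274 0.1808 0.0291] 34
top mould1 0.65 [256.0, 249.4, 269.9, 269.5] top 0.0735 circ [0.5272 0.1816 0.0201] 60
side scraper 0.78 [345. 173. 360. 210.] (np.float64(0.0948), array([669.5, 178.7]), array([92., 18.]), 85.0)
side holder 0.87 [248. 125. 271. 164.] (np.float64(0.0509), array([485.1, 477.8]), array([125.3,  45.5]), 73.4)
side holder 0.64 [339. 186. 365. 235.] (np.float64(0.0511), array([669.9, 173.6]), array([113.2,  44.2]), 86.3)
side holder 0.58 [360. 144. 381. 191.] (np.float64(0.0512), array([752.6, 325.2]), array([125.5,  43.9]), 78.7)
top scraper 0.71 [243. 188. 288. 203.] (np.float64(0.0964), array([670.3, 180. ]), array([89.4, 18.1]), 86.3)
top holder 0.89 [239. 185. 293. 214.] (np.float64(0.053), array([670. , 179.8]), array([119.4,  43.3]), 86.4)
top holder 0.81 [177. 150. 235. 181.] (np.float64(0.0528), array([752.4, 324.9]), array([119.7,  45.1]), 78.9)
top holder 0.56 [100. 257. 165. 293.] (np.float64(0.053), array([485.1, 478.8]), array([122.3,  44.1]), 74.2)
```

View pics/side9.png

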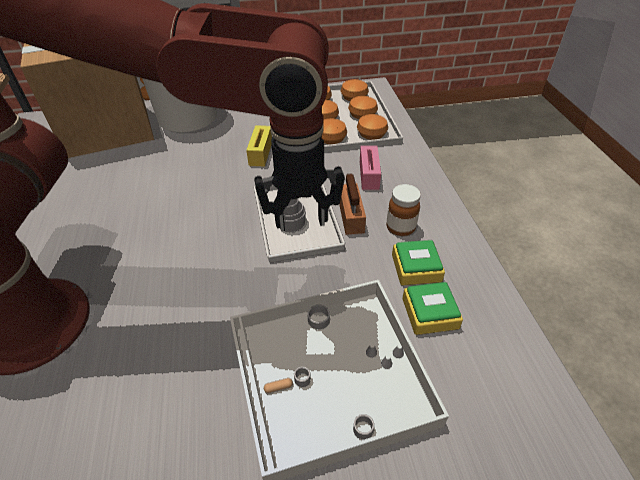

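The picture shows the nest on the pan at (292,212), the scraper home in the holder at (352,200), and only cutters, nozzles and rod left in the crate. The mould4 rim reads about 72 mm, which is floor on floor. Handing in.

```bash
python3 -c "
from station import job
print(job.finish_job())"
```

```text
the job is handed in; nothing more can be done
None
```

The job is handed in: the scraper is fully home in the wooden holder's slot, and the three moulds present (1, 2 and 4) are nested floor on floor on the sheet pan; the hand-in call returned no verdict.

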